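Point along the vial row and hold the key of the open vial

ROBOT

A 7-joint arm with a two-finger parallel gripper is mounted at the origin on the work surface. World frame = base frame: x ahead of the robot, y to its left, z up, the work surface at z = 0. Lengths are in mm, angles in rad, forces in N, time in s.
With the tool pointing down it reaches from about 400 to 900 mm from the base axis. Payload 5.5 kg.
Tool frame: the origin (TCP) lies at the very end of the fingers, on their centre line; the grasp point (between the pads) lies 19 mm behind it; z points along the fingers, y is the line along which they close (so a half turn about z gives the same grasp; the last joint's range is limited). The gripper opens to 85 mm and grips with 20 to 120 N. Pads are 22 mm wide; open, the fingers measure 114 mm over their backs; the gripper's body (76 mm by 85 mm) begins 54 mm behind the grasp point. The pads swing forward as they close: fully open they stand 13 mm farther back than shut.
Start: joints at [1.484, 0.501, -0.427, 1.55, 0.221, 1.138, -0.21], TCP at [222.794, -610.625, 231.31] pointing down, gripper open.
Joint ranges: [-2.88, 2.88], [-0.31, 2.03], [-1.54, 1.56], [0.2, 2.42], [-1.41, 4.55], [0.19, 2.02], [-2.57, 2.57]. Speed limits (rad/s): [2.57, 2.57, 3.14, 3.14, 3.14, 3.14, 3.14].

INTERFACE

Orientations are given as a 3x3 rotation matrix whose columns are the frame's x, y, z axes.
In Python, from workcell import manip, solver, status, get_image, camera_model, workorder gives the robot as it stands. Calls block until the motion is done:
- manip.move_ptp(position, orientation): joint-space move of the TCP to a pose.
- manip.move_l(position, frame=None, speed=150, force_limit=None): straight line of the TCP; frame=None keeps the orientation; speed is the mean speed in mm/s. With force_limit (N) it stops when the force on the tool has changed by that much, and returns True; else False.
- manip.movej(angles): joint-space move.
- manip.set_gripper(opening): finger opening in mm; the grip force is fixed at half the most; returns when the fingers have stopped.
- manip.sleep(seconds).
- solver.ik(position, orientation): joint angles nearest the present ones, or None.
- status.sense(): the state.
- get_image(name): name is "scene" or "top" or "wrist"; returns the picture (400x640x3 uint8, red, green, blue); there is no depth.
- camera_model(name): a dict with "intrinsics" (3x3 intrinsics, pixels), "camera_from_world" (4x4, takes a point from world to camera coordinates); the wrist camera has in their place "tool_from_camera" (4x4, takes a point from camera to tool coordinates, whose origin is the TCP and whose axes are the flange's). Camera axes: x right, y up, looking along -z (the intrinsics and any distortion apply to the point x, -y, -z); pixel columns grow to the right and rows downward; lengths in mm; the calibration is good to about 2 mm. The wrist camera is an equidistant fisheye: a pixel r from the principal point sees the ray r / f radians off the axis. A picture is of the moment at which its call begins: read the wrist's pose just before it. camera_model takes no time and is no camera call.
A pose or a line that the arm cannot do raises manip.Unreachable and nothing moves.
- workorder.hand_in(): hands the job in; it is judged then, once.
The state is a dict: "clock": time; "joint_pos": joint angles; "dq": joint speeds; "tau": joint torques, N m; "ee_pos": TCP position; "eef_rot": TCP orientation; "contact_force": force on the tool from outside, world axes, zero at the start; "torque": the same for the moment, N m; "opening": finger opening in mm; "grasp_force": force on a finger pad.
Only numpy, scipy, OpenCV 4.12 (cv2) and the standard library are available. Lean on these libraries where they do the work, as an engineer would, in place of code of your own. Each camera call takes 0.05 s, during which the arm holds its last target. There are 200 camera calls.

TASK

Check the row of vials: with your fingertips a centimetre or two above the yellow keys (a light brush is fine, but press none of them), go along the row pointing at each key in turn, from the red-dot end to the white-dot end. Then press down, fully but gently, the key in front of the vial that has no stopper, and finish while holding it down with the fingertips. Leave every other key up, and do not lift or disturb the vials, the spare stopper or the other things around the rack.

Things in the scene. Friction and masses are not known exactly. Their poses are not given: they have to be found in the camera images.
- rack: fixed vial rack, 300 mm along its own y. Origin: on the work surface. A brown wood block 45 mm tall, 60 mm wide in its x (x from +5 to +65 mm), holds five upright vials in one row at x = +35 mm, y = -100, -50, 0, +50, +100 mm; in front of it (towards -x, the robot's side) stands a 40 mm high grey metal deck (x from -50 to +5 mm) with five yellow push keys at x = -24 mm, one exactly in front of each vial, 59 mm from it. z up
- key1_top (a point): centre of the top of yellow round push key 1, 28 mm across (housing 44 mm across, its top 12 mm lower than the raised key), at rack y = -100 mm, in a black housing on the grey metal deck; moves down with the key. Top about 64 mm above the work surface when up
- key1 (a joint): travel of key 1, m: 0 up, 0.008 fully down; spring return, about 5 N when fully down; it counts as pressed beyond 0.005
- key2_top (a point): centre of the top of yellow round push key 2, 28 mm across (housing 44 mm across, its top 12 mm lower than the raised key), at rack y = -50 mm, in a black housing on the grey metal deck; moves down with the key. Top about 64 mm above the work surface when up
- key2 (a joint): travel of key 2, m: 0 up, 0.008 fully down; spring return, about 5 N when fully down; it counts as pressed beyond 0.005
- key3_top (a point): centre of the top of yellow round push key 3, 28 mm across (housing 44 mm across, its top 12 mm lower than the raised key), at rack y = +0 mm, in a black housing on the grey metal deck; moves down with the key. Top about 64 mm above the work surface when up
- key3 (a joint): travel of key 3, m: 0 up, 0.008 fully down; spring return, about 5 N when fully down; it counts as pressed beyond 0.005
- key4_top (a point): centre of the top of yellow round push key 4, 28 mm across (housing 44 mm across, its top 12 mm lower than the raised key), at rack y = +50 mm, in a black housing on the grey metal deck; moves down with the key. Top about 64 mm above the work surface when up
- key4 (a joint): travel of key 4, m: 0 up, 0.008 fully down; spring return, about 5 N when fully down; it counts as pressed beyond 0.005
- key5_top (a point): centre of the top of yellow round push key 5, 28 mm across (housing 44 mm across, its top 12 mm lower than the raised key), at rack y = +100 mm, in a black housing on the grey metal deck; moves down with the key. Top about 64 mm above the work surface when up
- key5 (a joint): travel of key 5, m: 0 up, 0.008 fully down; spring return, about 5 N when fully down; it counts as pressed beyond 0.005
- red_dot: fixed red disc, 22 mm across, 4 mm thick, on the grey metal deck in line with the keys, beyond one end of the row (37 mm from the end key's centre). It marks the end at which the check starts; it may be at either end. Origin: centre of its underside
- white_dot: fixed white disc, 22 mm across, 4 mm thick, on the grey metal deck in line with the keys, beyond one end of the row (37 mm from the end key's centre). It marks the end at which the check finishes, opposite the red dot. Origin: centre of its underside
- viala: stoppered amber glass vial, loose in the rack, 23 mm across, with a white stopper 25 mm across; top 75 mm above the work surface. Origin: centre of its underside, 15 mm above the work surface. Any of the five places
- vialb: stoppered amber glass vial, loose in the rack, 23 mm across, with a white stopper 25 mm across; top 75 mm above the work surface. Origin: centre of its underside, 15 mm above the work surface. Any of the five places
- vialc: stoppered amber glass vial, loose in the rack, 23 mm across, with a white stopper 25 mm across; top 75 mm above the work surface. Origin: centre of its underside, 15 mm above the work surface. Any of the five places
- viald: stoppered amber glass vial, loose in the rack, 23 mm across, with a white stopper 25 mm across; top 75 mm above the work surface. Origin: centre of its underside, 15 mm above the work surface. Any of the five places
- open_vial: the vial without a stopper: amber glass, 23 mm across, open mouth 63 mm above the work surface, loose in the rack. Origin: centre of its underside, 15 mm above the work surface. Any of the five places
- beaker: bystander: open steel beaker, 70 mm across, 85 mm tall, loose; origin at its underside
- jar: bystander: amber jar with blue cap, 60 mm across, 75 mm tall, loose; origin at its underside
- spare_stopper: bystander: spare white stopper, 25 mm across, 22 mm tall, loose on the work surface on the robot's side of the rack; not to be used; origin at its underside
Mind the look-alikes: they are no part of the job. What is shaped like the viala but green is not meant. Leave any green look-alike of the viald alone.

How it is judged (in metres and radians):
On the way, in this order (a step that is already met when the one before it is completed fails the run):
1. fingertips close above the first key counted from the red dot (((horizontal distance between red_dot and key1_top below 0.06 m and (horizontal distance between the grasp point and key1_top below 0.018 m and z of the grasp point in the frame of key1_top between 0.008 and 0.052 m)) or (horizontal distance between red_dot and key5_top below 0.06 m and (horizontal distance between the grasp point and key5_top below 0.018 m and z of the grasp point in the frame of key5_top between 0.008 and 0.052 m)))), for 0.06 s.
2. fingertips close above the second key counted from the red dot (((horizontal distance between red_dot and key1_top below 0.06 m and (horizontal distance between the grasp point and key2_top below 0.018 m and z of the grasp point in the frame of key2_top between 0.008 and 0.052 m)) or (horizontal distance between red_dot and key5_top below 0.06 m and (horizontal distance between the grasp point and key4_top below 0.018 m and z of the grasp point in the frame of key4_top between 0.008 and 0.052 m)))), for 0.06 s.
3. fingertips close above the third key counted from the red dot (((horizontal distance between red_dot and key1_top below 0.06 m and (horizontal distance between the grasp point and key3_top below 0.018 m and z of the grasp point in the frame of key3_top between 0.008 and 0.052 m)) or (horizontal distance between red_dot and key5_top below 0.06 m and (horizontal distance between the grasp point and key3_top below 0.018 m and z of the grasp point in the frame of key3_top between 0.008 and 0.052 m)))), for 0.06 s.
4. fingertips close above the fourth key counted from the red dot (((horizontal distance between red_dot and key1_top below 0.06 m and (horizontal distance between the grasp point and key4_top below 0.018 m and z of the grasp point in the frame of key4_top between 0.008 and 0.052 m)) or (horizontal distance between red_dot and key5_top below 0.06 m and (horizontal distance between the grasp point and key2_top below 0.018 m and z of the grasp point in the frame of key2_top between 0.008 and 0.052 m)))), for 0.06 s.
5. fingertips close above the fifth key counted from the red dot (((horizontal distance between red_dot and key1_top below 0.06 m and (horizontal distance between the grasp point and key5_top below 0.018 m and z of the grasp point in the frame of key5_top between 0.008 and 0.052 m)) or (horizontal distance between red_dot and key5_top below 0.06 m and (horizontal distance between the grasp point and key1_top below 0.018 m and z of the grasp point in the frame of key1_top between 0.008 and 0.052 m)))), for 0.06 s.
6. the key in front of the open vial is pressed down by the fingers (((horizontal distance between open_vial and key1_top below 0.068 m and value of joint key1 above 0.005 m and contact force between the fingers and key1 above 1 N) or (horizontal distance between open_vial and key2_top below 0.068 m and value of joint key2 above 0.005 m and contact force between the fingers and key2 above 1 N) or (horizontal distance between open_vial and key3_top below 0.068 m and value of joint key3 above 0.005 m and contact force between the fingers and key3 above 1 N) or (horizontal distance between open_vial and key4_top below 0.068 m and value of joint key4 above 0.005 m and contact force between the fingers and key4 above 1 N) or (horizontal distance between open_vial and key5_top below 0.068 m and value of joint key5 above 0.005 m and contact force between the fingers and key5 above 1 N))), for 0.4 s.
At the end, for the whole second after the job is handed in: the key in front of the open vial is held at least 5 mm down by the fingers (more than 1 N), every other key is up (less than 3 mm down), all vials stand in their places and the bystanders are within 12 mm of where they were (((horizontal distance between open_vial and key1_top below 0.068 m and value of joint key1 above 0.005 m and contact force between the fingers and key1 above 1 N) or (horizontal distance between open_vial and key2_top below 0.068 m and value of joint key2 above 0.005 m and contact force between the fingers and key2 above 1 N) or (horizontal distance between open_vial and key3_top below 0.068 m and value of joint key3 above 0.005 m and contact force between the fingers and key3 above 1 N) or (horizontal distance between open_vial and key4_top below 0.068 m and value of joint key4 above 0.005 m and contact force between the fingers and key4 above 1 N) or (horizontal distance between open_vial and key5_top below 0.068 m and value of joint key5 above 0.005 m and contact force between the fingers and key5 above 1 N)) and not ((horizontal distance between open_vial and key1_top above 0.068 m and value of joint key1 above 0.003 m) or (horizontal distance between open_vial and key2_top above 0.068 m and value of joint key2 above 0.003 m) or (horizontal distance between open_vial and key3_top above 0.068 m and value of joint key3 above 0.003 m) or (horizontal distance between open_vial and key4_top above 0.068 m and value of joint key4 above 0.003 m) or (horizontal distance between open_vial and key5_top above 0.068 m and value of joint key5 above 0.003 m)) and angle between each of viala, vialb, vialc, viald, open_vial's own z axis and vertical below 0.2 rad and distance of each of viala, vialb, vialc, viald, open_vial, beaker, jar, spare_stopper from where it was at the start of the episode below 0.012 m); the arm keeps its last pose, push and grip.
It fails at once if a key other than the open vial's is pressed (more than 3 mm down) ((horizontal distance between open_vial and key1_top above 0.068 m and value of joint key1 above 0.003 m) or (horizontal distance between open_vial and key2_top above 0.068 m and value of joint key2 above 0.003 m) or (horizontal distance between open_vial and key3_top above 0.068 m and value of joint key3 above 0.003 m) or (horizontal distance between open_vial and key4_top above 0.068 m and value of joint key4 above 0.003 m) or (horizontal distance between open_vial and key5_top above 0.068 m and value of joint key5 above 0.003 m)).
It fails at once if a key is pressed harder than 25 N (contact force between the fingers and key1 above 25 N or contact force between the fingers and key2 above 25 N or contact force between the fingers and key3 above 25 N or contact force between the fingers and key4 above 25 N or contact force between the fingers and key5 above 25 N).
It fails at once if a vial is lifted, tipped or carried away (distance of any of viala, vialb, vialc, viald, open_vial from where it was at the start of the episode above 0.012 m or angle between any of viala, vialb, vialc, viald, open_vial's own z axis and vertical above 0.2 rad).
It fails at once if a bystander is moved or lifted (distance of any of beaker, jar, spare_stopper from where it was at the start of the episode above 0.012 m).
It also fails if it takes over 48 s, if anything falls off the work surface, if the arm or the gripper's body presses on something with over 40 N, if the wrist force passes 120 N, or if a joint passes its speed limit or range.

## Working session

There is one attempt and no reset: what is moved stays moved. The work goes in short steps, each a Python script; the robot and the scene stay as the last script left them, time stands still between calls to the robot, and variables do not carry over. Pictures are saved under pics/ and viewed, at most 10 in all, crops included, and the job is handed in when it is done.

```bash
mkdir -p pics
cat > h.py <<'E'
import numpy as np, cv2
from workcell import manip, solver, status, get_image, camera_model, workorder
def save(n,im): cv2.imwrite('pics/'+n+'.png',cv2.cvtColor(im,cv2.COLOR_RGB2BGR))
def ray(cam,px,z):
    m=camera_model(cam);K=np.array(m['intrinsics']);T=np.array(m['camera_from_world'])
    d=np.linalg.inv(K)@[px[0],px[1],1];d=T[:3,:3].T@(d*[1,-1,-1]);o=-T[:3,:3].T@T[:3,3]
    return o+d*(z-o[2])/d[2]
def blobs(im,lo,hi,amin=20):
    h=cv2.cvtColor(im,cv2.COLOR_RGB2HSV);m=cv2.inRange(h,lo,hi)
    n,l,s,c=cv2.connectedComponentsWithStats(m)
    return [(c[i].round(1),int(s[i,4])) for i in range(1,n) if s[i,4]>=amin]
E
python3 - <<'E'
from h import *
t=get_image('top');s=get_image('scene');save('top',t);save('scene',s)
for n,im in (('top',t),('scene',s)):
    print(n,[k for k in camera_model(n)])
    for c,r in blobs(im,(22,120,120),(35,255,255)): print('yel',c,r,ray(n,c,64).round(1))
    for c,r in blobs(im,(0,150,100),(6,255,255)): print('red',c,r,ray(n,c,44).round(1))
E
```

```text
top ['intrinsics', 'camera_from_world']
yel [350.4 207.1] 124 [542.6 -81.9  64. ]
yel [329.2 212.1] 125 [531.6 -33.2  64. ]
yel [307.9 217.4] 126 [520.1  15.3  64. ]
yel [286.5 222.4] 123 [509.3  63.8  64. ]
yel [264.9 227.5] 129 [498.3 112.4  64. ]
red [365.  204.6] 58 [ 551.6 -118.3   44. ]
scene ['intrinsics', 'camera_from_world']
yel [291.4 179. ] 77 [544.9 -79.3  64. ]
yel [306.  188.9] 78 [533.7 -30.5  64. ]
yel [320.9 199. ] 80 [522.7  17.7  64. ]
yel [336.5 209.5] 86 [511.5  66.4  64. ]
yel [352.6 220.3] 92 [500.2 114.8  64. ]
red [106.6  25. ] 746 [  656.4 -1074.8    44. ]
red [281.9 176.5] 27 [ 550.5 -116.1   44. ]
```

View pics/top.png

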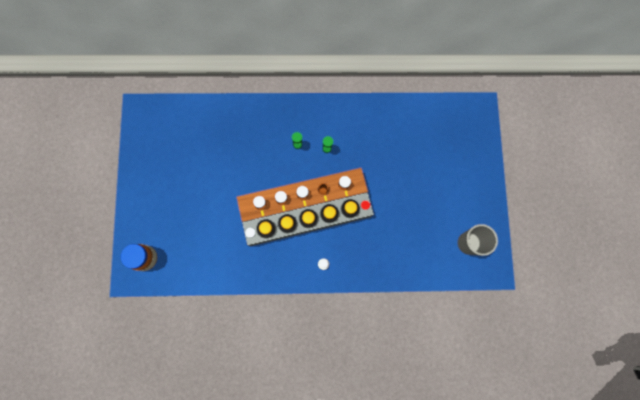

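View pics/scene.png

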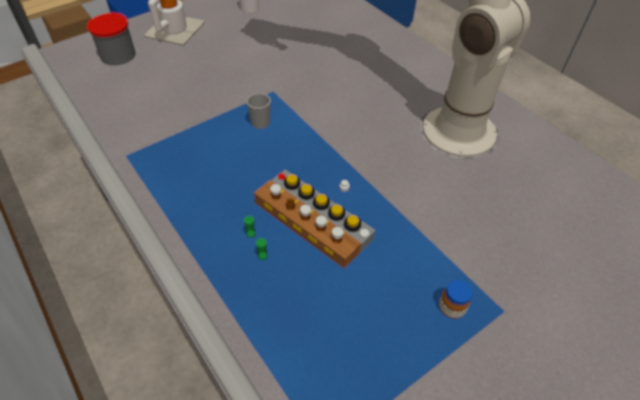

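The top view shows red dot (365,205), white dot (250,232), the keys between them and a dark open mouth at about (323,190). I'll confirm it with an enlarged crop. The green look-alikes at (297,138) and (328,143) and the spare stopper at (323,264) are outside the rack and get left alone.

Run:
```python
from h import *
t=cv2.imread('pics/top.png')[155:255,225:385];s=cv2.imread('pics/scene.png')[160:275,240:400]
f=lambda a:cv2.resize(a,None,fx=4,fy=2.6,interpolation=cv2.INTER_CUBIC) 
f=lambda a:cv2.resize(a,(480,int(a.shape[0]*3)),interpolation=cv2.INTER_CUBIC)
t,s=f(t),f(s)
t=cv2.resize(t,(400,250));s=cv2.resize(s,(400,288));t=cv2.copyMakeBorder(t,0,38,0,0,cv2.BORDER_CONSTANT)
cv2.imwrite('pics/crop.png',np.hstack([t,s]))
print(ray('top',(323,190),63).round(),ray('scene',(291,204),63).round())
```

```text
[583. -20.  63.] [592. -13.  63.]
```

View pics/crop.png

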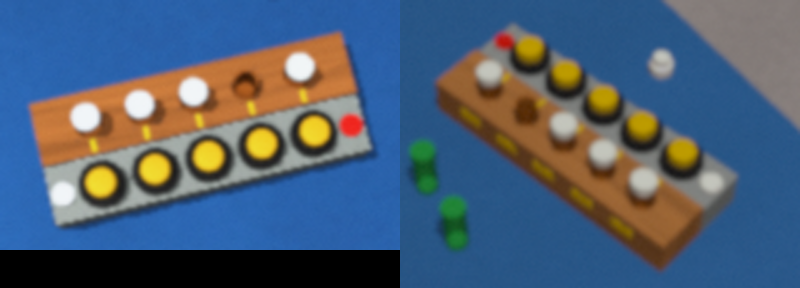

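The crop confirms it: the open vial (dark mouth, about (245,85) left panel, (527,110) right panel) is second from the red dot, so it goes with key 2. The start is key 1. Next I approach above key 1 and look with the wrist camera.

```bash
cat >> h.py <<'E'
K1=np.array([543.7,-80.6]);K5=np.array([499.2,113.6])
u=(K5-K1)/np.linalg.norm(K5-K1); v=np.array([u[1],-u[0]])
def R(a):
    x=np.array([np.cos(a),np.sin(a),0]);z=np.array([0,0,-1.]);return np.column_stack([x,np.cross(z,x),z])
E
python3 - <<'E'
from h import *
s=status.sense();print(s['clock'],np.round(s['eef_rot'],2).tolist())
a0=np.arctan2(v[1],v[0]);q0=np.array(s['joint_pos']);best=None
for k in range(4):
    q=solver.ik([*K1,230],R(a0+k*np.pi/2))
    if q is not None:
        q=np.array(q);print(k,q.round(2))
        c=abs(q-q0).max()
        if best is None or c<best[0]: best=(c,k)
k=best[1];print(k)
manip.set_gripper(0)
manip.move_ptp([*K1,230],R(a0+k*np.pi/2))
s=status.sense();np.savez('w1.npz',p=s['ee_pos'],R=s['eef_rot'])
im=get_image('wrist');save('w1',im);print(s['clock'],s['ee_pos'],s['opening'],camera_model('wrist'))
for c,r in blobs(im,(22,120,120),(35,255,255)): print('yel',c,r)
E
```

```text
0.1 [[0.94, 0.34, -0.0], [0.34, -0.94, 0.0], [0.0, -0.0, -1.0]]
0 [ 0.77  0.41 -0.84  1.8   0.34  1.09 -1.54]
1 [ 0.88  0.47 -1.    1.79  0.44  1.12 -0.05]
2 [ 1.    0.59 -1.23  1.79  0.6   1.2   1.39]
3 [-0.59  0.39  0.87  1.84 -0.34  1.06 -2.51]
1
3.0833 [543.65045983 -82.34147493 229.7828347 ] 0.14897220590664204 {'intrinsics': array([[309.70691629,   0.        , 320.20419638],
       [  0.        , 309.70691629, 198.7778485 ],
       [  0.        ,   0.        ,   1.        ]]), 'tool_from_camera': array([[-4.06096039e-04,  9.51907398e-01,  3.06385607e-01,
         7.76752687e+01],
       [ 9.99999901e-01,  4.42083113e-04, -4.80642270e-05,
        -1.48543550e-01],
       [-1.81200596e-04,  3.06385557e-01, -9.51907484e-01,
        -1.41883843e+02],
       [ 0.00000000e+00,  0.00000000e+00,  0.00000000e+00,
         1.00000000e+00]])}
yel [318.9   0.6] 29
yel [318.9  33.5] 592
yel [355.   36.9] 55
yel [319.2  81.5] 595
yel [354.6  83. ] 59
yel [319.2 131. ] 595
yel [354.3 130.3] 49
yel [319.5 178.6] 583
yel [353.5 175.7] 43
```

View pics/w1.png

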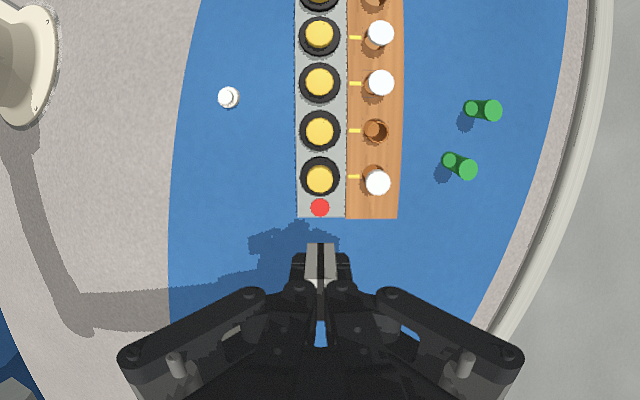

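The wrist view shows key 1 (319,179) up to key 4 (319,33), the red dot (320,207), and the open vial's hollow mouth (375,131) beside the second key. Now I cast the fisheye rays.

```bash
cat >> h.py <<'E'
def wray(px,z,p,Rt):
    m=camera_model('wrist');K=m['intrinsics'];T=m['tool_from_camera']
    d=np.array([px[0]-K[0,2],px[1]-K[1,2]]);r=np.hypot(*d);th=r/K[0,0]
    c=np.array([d[0]/r*np.sin(th),-d[1]/r*np.sin(th),-np.cos(th)])
    o=Rt@T[:3,3]+p;w=Rt@(T[:3,:3]@c);return o+w*(z-o[2])/w[2]
E
python3 - <<'E'
from h import *
d=np.load('w1.npz')
for c in [(319.2,131),(319.2,81.5),(318.9,33.5),(319.5,178.6)]: print(wray(c,64,d['p'],d['R']).round(1))
for i in range(5): print((K1+50*u*i).round(1))
print(wray((320,207),44,d['p'],d['R']).round(1), status.sense()['ee_pos'],status.sense()['contact_force'])
E
```

```text
[531.7 -34.7  64. ]
[520.9  13.3  64. ]
[509.8  60.9  64. ]
[542.7 -82.3  64. ]
[543.7 -80.6]
[532.5 -31.9]
[521.4  16.9]
[510.2  65.6]
[499.  114.3]
[ 551.5 -119.1   44. ] [543.61856068 -82.17713502 229.79689048] [-0.20661426 -0.17899732 -0.65447707]
```

Run:
```python
from h import *
k=[np.array([543.1,-81.7])+50*u*i for i in range(5)]
manip.move_l([*k[0],110]);
for i in range(5):
    manip.move_l([*k[i],78],speed=80);manip.sleep(.3)
    s=status.sense();print(i+1,round(s['clock'],2),(s['ee_pos']-[*k[i],78]).round(2),np.round(s['contact_force'],2))
manip.move_l([*k[4],95]);manip.move_l([*k[1],95]);manip.move_l([*k[1],72],speed=60);manip.sleep(.3)
s=status.sense();print(s['clock'],s['ee_pos'].round(2),np.round(s['contact_force'],2))
r=manip.move_l([*k[1],53.5],speed=8,force_limit=9);manip.sleep(.3)
s=status.sense();print(r,s['clock'],s['ee_pos'].round(2),np.round(s['contact_force'],2))
save('w2',get_image('wrist'))
```

```text
1 4.93 [ 0.28 -0.05  0.35] [-0.22  0.3   0.16]
2 6.01 [ 0.05 -0.5  -0.06] [ 0.27 -0.7  -0.5 ]
3 7.08 [ 0.1  -0.47 -0.06] [-0.04 -0.89  0.71]
4 8.16 [ 0.09 -0.5  -0.04] [-0.59 -0.51  0.46]
5 9.23 [ 0.14 -0.5  -0.04] [ 0.9   0.21 -0.25]
11.4833 [532.15 -33.04  72.26] [ 0.52 -0.    0.1 ]
True 13.575 [531.92 -32.93  56.09] [-1.49 -0.39  5.99]
```

View pics/w2.png

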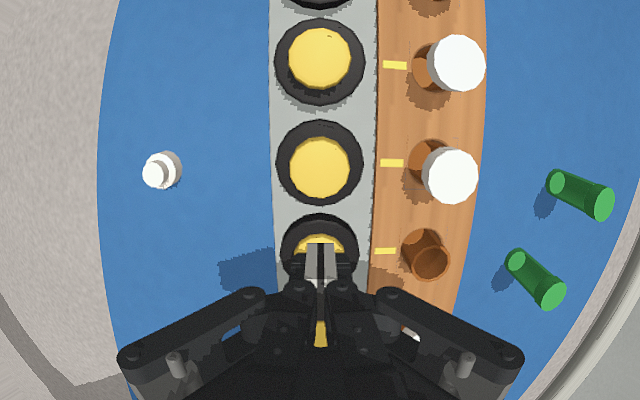

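The fingers are centred on key 2 (320,250), next to the open vial (425,255). TCP z is 56 mm and the force about 6 N, which fits a fully pressed key. I'll hold briefly and hand in.

Run:
```python
from h import *
manip.sleep(1)
s=status.sense();print(s['ee_pos'].round(2),np.round(s['contact_force'],2))
print(workorder.hand_in())
```

```text
[531.95 -32.98  56.11] [-1.39 -0.4   6.41]
the job is handed in; nothing more can be done
None
```

I pointed at all five keys in turn from the red dot to the white dot. I then pressed key 2, in front of the open vial, to about full depth at roughly 6 N, and handed the job in with it held down; no verdict was returned.

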